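# Lock the turning shaft

### The job

Lock the turning shaft on the bench: with your fingertips, push the orange peg round until the slot across the blue disc lines up with the steel lock bar, then push the bar by its yellow plate through the slot and into the keeper beyond, until the plate is fully home against the guide. Only push: do not lift the bar, and leave everything else on the bench where it is.

Things in the scene. Friction and masses are not known exactly. Their poses are not given: they have to be found in the camera images.
- lock_stand: Shaft lock screwed to the bench (fixed): grey base strip 370 x 64 mm carrying, in a row along its x axis, a railed bed for the bar, a grey guide block, the blue slotted disc and a grey keeper block. Origin on the disc's upright axis at the bench top; x is the way the bar must be pushed, z up. Disc radius 42 mm, its flat top 42 mm above the bench.
- guide (a point): Centre of the guide block's face that the yellow plate meets when the bar is home: 100 mm behind the disc's axis. Axes as the stand's. Seen in the stand's frame (mm) the guide spans x -100 to -50, the keeper x 48 to 80, both y -24 to 24 and up to z 48 with their bolts; the bed spans x -276 to -50, its side rails are up to z 28.
- disc (a joint): Turn of the blue disc, rad, growing anticlockwise from above, end stops at -0.35 and 3.49. Its slot, 24 mm wide with flared mouths, runs right across; it is in line with the bar at 0 and equally at 3.14. Starts between 0.45 and 2.69. Stiff (0.12 N m friction, about 4.5 N at the peg), stays where it is left.
- peg (a point): Mid-height (66 mm above the bench) of the orange round upright peg on the disc, by which it is pushed round: diameter 12 mm, 27 mm from the disc's axis, square to the slot, standing from 42 to 90 mm above the bench. At joint value q it lies at direction q + 1.571 rad from the stand's x axis, anticlockwise.
- lock_bar: Loose steel bar, 16 x 16 mm, about 0.3 kg, lying in the bed and through the guide, sliding with a few N. Origin on its underside (20 mm above the bench) below the front face of the yellow plate; x runs to its round nose, 172 mm ahead. Starts with the origin 224 to 247 mm behind the disc's axis, 100 mm when home. Its nose nudges the disc true if the slot is up to 0.1 rad off.
- push_plate (a point): Centre (58 mm above the bench) of the yellow upright push plate at the tail of the bar: 10 mm thick along the bar, 40 mm wide, from 36 to 80 mm above the bench. Push on its rear face, 5 mm behind this point. When home this point is 105 mm behind the disc's axis.
- cup: Bystander, loose: terracotta-coloured test cup, 62 mm across, 53 mm high. Origin at the centre of its underside. Leave it alone.
- wedge: Bystander, loose: hardwood wedge, 32 x 85 x 26 mm. Origin at the centre of its underside. Leave it alone.
- clay: Bystander, loose: brown lump of clay, 52 x 74 x 40 mm. Origin at the centre of its underside. Leave it alone.
- kidney: Bystander, loose: red rubber kidney rib, 44 x 110 x 9 mm. Origin at the centre of its underside. Leave it alone.
- sprig: Bystander, loose: white plaster block mould with a flower, 50 x 62 x 26 mm. Origin at the centre of its underside. Leave it alone.
- tile: Bystander, loose: small glazed test tile, 62 x 38 x 8 mm. Origin at the centre of its underside. Leave it alone.

How it is judged:
On the way, in this order (a step that is already met when the one before it is completed fails the run):
1. the disc's slot is in line with the bar (within 0.2 rad) ((value of joint disc between -0.2 and 0.2 rad or value of joint disc between 2.9416 and 3.3416 rad)), for 0.2 s.
2. the bar is through the slot and home in the keeper (x of lock_bar in the frame of lock_stand above -0.106 m and y of lock_bar in the frame of lock_stand between -0.006 and 0.006 m and angle between the x axis of lock_bar and the x axis of lock_stand, either way round below 0.08 rad and height (world z) of lock_bar below 0.026 m), for 0.2 s.
At the end, for the whole second after the job is handed in: The bar lies level in its guide, through the disc's slot and in the keeper, at rest, with the front face of its yellow plate within 6 mm of the guide; the slot is within 0.2 rad of the bar's line (all of step 2 and (value of joint disc between -0.2 and 0.2 rad or value of joint disc between 2.9416 and 3.3416 rad) and linear speed of lock_bar below 0.01 m/s); the robot touches nothing.
It fails at once if the lock bar is lifted or tipped (more than 15 mm, or 0.2 rad) (height (world z) of lock_bar above 0.035 m or height (world z) of push_plate above 0.073 m or angle between lock_bar's own z axis and vertical above 0.2 rad).
It fails at once if a bystander is moved more than 20 mm, lifted or tipped (distance of any of cup, wedge, clay, kidney, sprig, tile from where it was at the start of the episode above 0.02 m or angle between cup's own z axis and vertical above 0.4 rad).
It also fails if it takes over 64 s, if anything falls off the work surface, if the arm or the gripper's body presses on something with over 40 N, if the wrist force passes 120 N, or if a joint passes its speed limit or range.

### The arm

A 6-joint arm with a two-finger parallel gripper is mounted at the origin on a cart in front of the work surface, level with it; the furniture and walls round the work are solid. World frame = base frame: x ahead of the robot, y to its left, z up, the work surface at z = 0. Lengths are in m, angles in rad, forces in N, time in s.
With the tool pointing down it reaches from about 0.3 to 0.875 m from the base axis. Payload 6.4 kg.
Tool frame: the origin (TCP) lies between the finger pads; the fingertips stand 11 mm ahead of it and the grasp point (between the pads) lies 8 mm behind it (ctrl.tcp_to_tips is the distance from the TCP to the fingertips, in m); x points along the fingers, z is the direction in which the jaws open and shut, and the axes are right-handed (so a half turn about x gives the same grasp; the last joint's range is limited). The gripper opens to 85 mm and grips with 20 to 120 N. Pads are 22 mm wide; open, the fingers measure 114 mm over their backs; the gripper's body (76 mm by 85 mm) begins 54 mm behind the grasp point. The pads swing forward as they close: fully open they stand 13 mm farther back than shut.
Start: joints at [-1.433, 0.181, 1.607, -0, 1.354, -0.206], TCP at [0.194, -0.541, 0.242] pointing down, gripper open.
Joint ranges: [-2.99, 2.99], [-0.89, 2.07], [0.3, 2.58], [-1.14, 4.28], [0, 2.63], [-3.12, 3.12]. Speed limits (rad/s): [2.57, 2.57, 3.01, 3.14, 3.14, 3.14].

### API

Orientations are given as a unit quaternion [w, x, y, z].
In Python, from bench import ctrl, eyes, hand_in gives the robot as it stands. The module is installed in compiled form; this text tells all that it offers.
- The arm moves only by the tool step_arm, never from a script. Its arguments are lists of equal length, an entry for each row: "xyz": the shift along the world's x, y, z in mm, a list of three; "spin": the turn about the world's z in rad; "fingers": the opening in per cent of the stroke, from 0 (shut) to 100 (fully open). A call has 1 to 10 rows; each row is the pose to reach, as a shift and turn from the pose commanded when the call began; what a row does not reach only later rows make up. A row lasts 1/10 s, in which the tool goes at most 50 mm and 8.59 degrees, less where a joint would pass 70% of its speed; a pose out of reach is approached as far as the arm can. A call with a gripper value outside its range is refused whole. The fingers move at their own pace and stop on an object; the grip force is fixed at half the most. Time passes only in rows, so rows that repeat a pose let the fingers close. It gives the time, the measured TCP pose, the force and the opening at its end, in the units of the state.
- ctrl.get_obs(): the state, without advancing time (a new reading comes with each control period).
- eyes.camera(name): name is "scene" or "top"; returns the picture (384x512x3 uint8, red, green, blue); there is no depth.
- eyes.camera_model(name): a dict with "vertical_fov" (degrees; the focal length in pixels is half the picture's height over the tangent of half this angle, whatever the lens; pixels are square), "cx", "cy" (the principal point, pixels), "dist_coeffs" ([k1, k2, p1, p2, k3] as OpenCV has them; the pictures are not rectified), "pose" (4x4, takes a point from camera to world coordinates). Camera axes: x right, y up, looking along -z (the intrinsics and any distortion apply to the point x, -y, -z); pixel columns grow to the right and rows downward; lengths in m; the calibration is good to about 2 mm. A picture is of the moment at which its call begins. camera_model takes no time and is no camera call.
- hand_in(): hands the job in, once; it reports no verdict.
The state is a dict: "time_s": time; "q": joint angles; "dq": joint speeds; "joint_efforts": joint torques, N m; "eef_pos": TCP position; "eef_rot": TCP orientation; "wrist_force": force on the tool from outside, world axes, zero at the start; "torque": the same for the moment, N m; "opening": opening from 0.0 (shut) to 1.0 (fully open).
Only numpy, scipy, OpenCV 4.12 (cv2) and the standard library are available. Lean on these libraries where they do the work, as an engineer would, in place of code of your own. Each camera call takes 0.05 s, during which the arm holds its last target.

## Working session

There is one attempt and no reset: what is moved stays moved. The work goes in short steps, Python scripts to look and compute and a tool call to move; the robot and the scene stay as the last step left them, time stands still between calls to the robot, and variables do not carry over. Pictures are saved under pics/ and viewed, and the job is handed in when it is done.

Besides the shell and the picture viewer there is one more tool, called after "Call:" as name(argument=value, ...), one argument or row to a line, values as JSON. step_arm: Moves the arm, as the interface text tells. Its arguments: {"type":"object","properties":{"xyz":{"type":"array"},"spin":{"type":"array"},"fingers":{"type":"array"}},"required":["xyz","spin","fingers"]}

```bash
mkdir -p pics
python3 - <<'E'
from bench import ctrl, eyes
import cv2
for n in ("scene","top"):
    im=eyes.camera(n); cv2.imwrite(f"pics/{n}0.png",cv2.cvtColor(im,cv2.COLOR_RGB2BGR))
    m=eyes.camera_model(n); print(n,m)
o=ctrl.get_obs(); print(o["time_s"],o["eef_pos"],o["eef_rot"],o["opening"],ctrl.tcp_to_tips)
E
```

```text
scene {'vertical_fov': 50.89352368741357, 'cx': 254.2536348471864, 'cy': 195.58567714048988, 'dist_coeffs': array([0.02122615, 0.        , 0.        , 0.        , 0.        ]), 'pose': array([[-0.56921126,  0.4792694 , -0.66805642, -0.33310143],
       [-0.82202538, -0.34805893,  0.45069862,  0.58024819],
       [-0.01651695,  0.80570207,  0.59209067,  0.84059832],
       [ 0.        ,  0.        ,  0.        ,  1.        ]])}
top {'vertical_fov': 50.79300904060026, 'cx': 261.94847510093143, 'cy': 188.51333232663472, 'dist_coeffs': array([-0.04235044,  0.        ,  0.        ,  0.        ,  0.        ]), 'pose': array([[ 0.00686286,  0.99796988, -0.06331685,  0.48961621],
       [-0.99996452,  0.00653967, -0.00531022, -0.02322191],
       [-0.00488536,  0.06335105,  0.99797935,  1.11282702],
       [ 0.        ,  0.        ,  0.        ,  1.        ]])}
0.1 [ 0.19378721 -0.54088477  0.24147406] [ 0.57780035  0.4074828   0.57853976 -0.4066894 ] 0.9979257754089192 0.011
```

View pics/scene0.png

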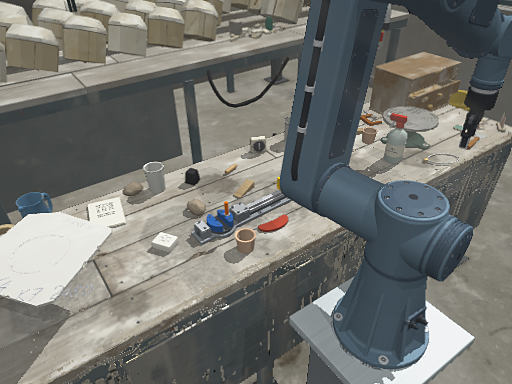

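View pics/top0.png

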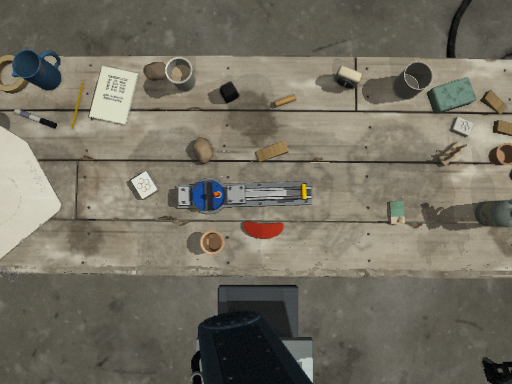

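The top view shows the stand running along the image row, with the disc at about (209,196), the peg at about (217,194) and the yellow plate at about (304,192). The push goes left in the image (world +y). The cup is at (212,242), the kidney at (263,230), the wedge at (272,150), the clay at (203,150), and the sprig at (143,185). Next I'll measure these.

```bash
cat > h.py <<'E'
import numpy as np, cv2
from bench import ctrl, eyes
def K(n):
    m=eyes.camera_model(n); f=192/np.tan(np.radians(m["vertical_fov"])/2)
    return np.array([[f,0,m["cx"]],[0,f,m["cy"]],[0,0,1.]]),m["dist_coeffs"],m["pose"]
def ray(n,px):
    k,d,P=K(n); u=cv2.undistortPoints(np.array(px,float).reshape(-1,1,2),k,d).reshape(-1,2)
    return P[:3,3],np.c_[u[:,0],-u[:,1],-np.ones(len(u))]@P[:3,:3].T
def plane(n,px,z):
    c,r=ray(n,px); return c+r*((z-c[2])/r[:,2])[:,None]
def proj(n,X):
    k,d,P=K(n); Y=(np.atleast_2d(X)-P[:3,3])@P[:3,:3]; Y=Y*[1,-1,-1]
    return cv2.projectPoints(Y,np.zeros(3),np.zeros(3),k,d)[0].reshape(-1,2)
def masks(im):
    h=cv2.cvtColor(im,cv2.COLOR_RGB2HSV); r=lambda a,b:cv2.inRange(h,a,b)
    return dict(blue=r((105,150,70),(125,255,255)),orange=r((5,190,120),(16,255,255)),yellow=r((20,170,100),(32,255,255)),red=r((0,190,90),(4,255,255)))
E
python3 - <<'E'
from h import *
for n in("top","scene"):
    im=eyes.camera(n)
    for k,m in masks(im).items():
        N,l,s,c=cv2.connectedComponentsWithStats(m)
        for i in range(1,N):
            if s[i,4]>8: print(n,k,s[i],c[i].round(1))
    b=cv2.cvtColor(im,cv2.COLOR_RGB2BGR)
    a=b[170:260,160:330] if n=="top" else b[160:260,140:310]
    cv2.imwrite(f"pics/{n}z.png",cv2.resize(a,None,fx=4.7,fy=4.7,interpolation=cv2.INTER_CUBIC))
E
```

```text
top blue [212 181  12  28 187] [217.  194.7]
top blue [192 182  13  28 251] [198.6 195.5]
top orange [214 192   6   4  19] [216.2 193.7]
top orange [256 223  27  15  99] [267.5 228.6]
top orange [246 225   7   7  17] [248.6 227.6]
top orange [253 227   7   7  14] [256.6 230. ]
top yellow [72 84 11 44 73] [ 76.9 105. ]
top yellow [302 184   5  15  65] [303.7 191.2]
top red [244 222  21  16 152] [253.1 228.7]
top red [262 223  21  15 146] [271.5 230.2]
scene blue [217 210  16  17 135] [225.7 217.8]
scene blue [207 214  16  18 173] [213.8 223.7]
scene orange [224 202   4  13  32] [225.8 207.9]
scene yellow [277 177   3  12  23] [278.  183.2]
```

View pics/topz.png

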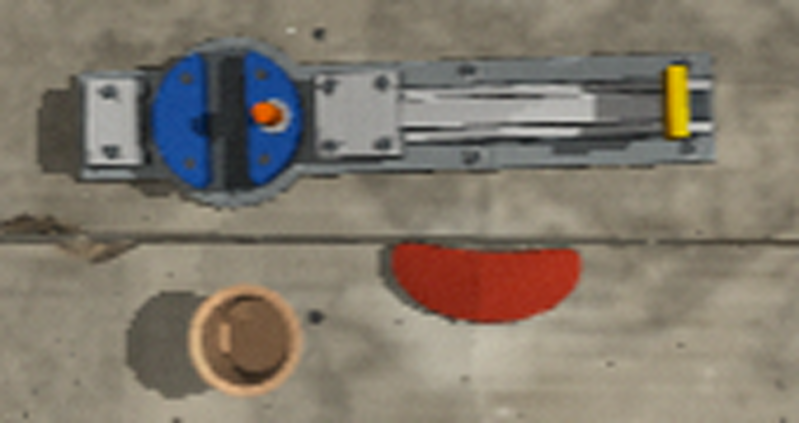

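View pics/scenez.png

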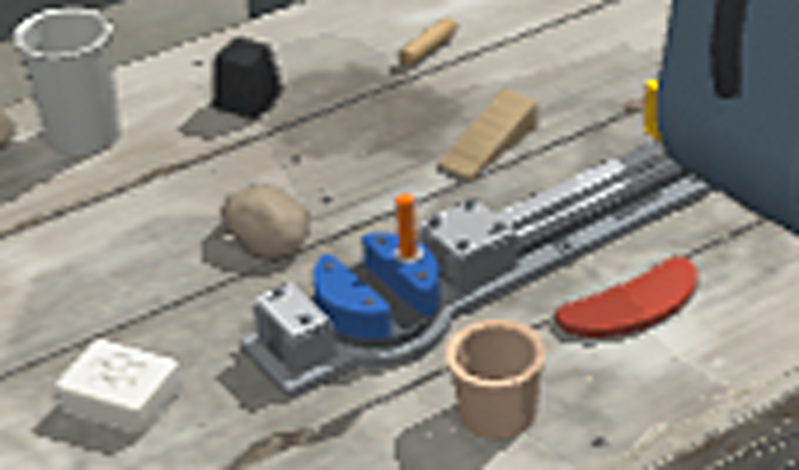

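```bash
cat > meas.py <<'E'
from h import *
def meas(n="top",im=None):
    im=eyes.camera(n) if im is None else im
    M=masks(im)
    def pts(m,box):
        x0,y0,x1,y1=box; ys,xs=np.nonzero(m[y0:y1,x0:x1]); return np.c_[xs+x0,ys+y0].astype(np.float32)
    B=plane("top",pts(M["blue"],(180,170,245,220)),.042)[:,:2].astype(np.float32)
    (c,r)=cv2.minEnclosingCircle(B)
    O=pts(M["orange"],(180,170,245,220)); 
    Y=pts(M["yellow"],(200,170,330,215))
    return c,r,B,O,Y
E
python3 - <<'E'
from meas import *
from scipy.spatial.transform import Rotation as R
im=eyes.camera("top"); c,r,B,O,Y=meas("top",im); print("disc",c,r)
p=plane("top",O.mean(0)[None],.09)[0]; print("peg top-ish",O.mean(0),p)
y=plane("top",Y.mean(0)[None],.08)[0]; print("plate",y, plane("top",np.array([[302,192],[307,192]]),.08))
# bolts/blocks : base strip corners in zoom (z~0.0?) , keeper and guide tops
z=lambda u,v:(160+u/4.7-.5*(1-1/4.7),170+v/4.7-.5*(1-1/4.7))
print("keeper top corners",plane("top",[z(86,80),z(137,80),z(86,164),z(137,164)],.044))
print("guide top corners",plane("top",[z(316,73),z(401,73),z(320,157),z(401,157)],.044))
for nm,a,h in (("cup",z(245,340),.053),("kidL",z(390,270),.009),("kidtop",z(485,245),.009),("kidR",z(580,265),.009)): print(nm,plane("top",[a],h))
o=ctrl.get_obs(); w=o["eef_rot"]; print(R.from_quat([w[1],w[2],w[3],w[0]]).as_matrix().round(3))
# slot: PCA of gap: fit line separating two blue comps
N,l,s,cc=cv2.connectedComponentsWithStats(masks(im)["blue"])
cs=[plane("top",[cc[i]],.042)[0] for i in range(1,N) if s[i,4]>80]; print(cs)
E
```

```text
disc (0.5398199558258057, 0.12596389651298523) 0.04304007813334465
peg top-ish [216.21053 193.6842 ] [0.54061544 0.09807557 0.09      ]
plate [ 0.54891853 -0.12454663  0.08      ] [[ 0.54688037 -0.12021773  0.08      ]
 [ 0.54696376 -0.13301077  0.08      ]]
keeper top corners [[0.56098439 0.20577099 0.044     ]
 [0.56117113 0.17683182 0.044     ]
 [0.51353061 0.20483336 0.044     ]
 [0.51374417 0.17597398 0.044     ]]
guide top corners [[0.56578513 0.07561971 0.044     ]
 [0.56609536 0.02764409 0.044     ]
 [0.51842326 0.07278576 0.044     ]
 [0.5187388  0.02719507 0.044     ]]
cup [[0.41629741 0.1124816  0.053     ]]
kidL [[0.45424862 0.03460732 0.009     ]]
kidtop [[ 0.46907276 -0.02028185  0.009     ]]
kidR [[ 0.45790209 -0.07532907  0.009     ]]
[[-0.     0.941  0.337]
 [ 0.001  0.337 -0.941]
 [-1.     0.    -0.001]]
[array([0.54022619, 0.10168674, 0.042     ]), array([0.53779017, 0.15065033, 0.042     ])]
```

Fit:
- Disc axis is at world (0.5396, 0.1262).
- Stand x axis is at yaw 1.605 rad.
- q ≈ 1.57, with the peg on the guide side.
- The plate centre is about 251 mm behind the axis.

I'll turn the disc to 3.14: push the peg toward world +x and orbit anticlockwise, which also suits the wrist range. First, the transit with fingers shut.

Call:
step_arm(
  xyz=[
    [20,40,0],
    [40,80,0],
    [60,120,0],
    [80,160,0],
    [100,200,0],
    [120,240,0],
    [140,280,0],
    [160,320,0],
    [180,360,0],
    [200,400,0],
  ],
  spin=[-0.03,-0.06,-0.09,-0.12,-0.15,-0.18,-0.21,-0.24,-0.27,-0.31],
  fingers=[0,0,0,0,0,0,0,0,0,0],
)

```text
time_s: 1.25
eef_pos: [0.3943, -0.1397, 0.2425]
eef_rot: [0.508, 0.492, 0.508, -0.492]
wrist_force: [0.1, -0.0, -0.5]
opening: 0.001
```

Call:
step_arm(
  xyz=[
    [20,40,0],
    [40,80,0],
    [60,120,0],
    [80,160,0],
    [100,200,0],
    [116,238,0],
    [116,238,-40],
    [116,238,-80],
    [116,238,-120],
    [116,238,-120],
  ],
  spin=[0,0,0,0,0,0,0,0,0,0],
  fingers=[0,0,0,0,0,0,0,0,0,0],
)

```text
time_s: 2.25
eef_pos: [0.5052, 0.097, 0.1168]
eef_rot: [0.505, 0.489, 0.511, -0.494]
wrist_force: [-1.5, 0.5, -0.0]
opening: -0.003
```

Run:
```python
from h import *
o=ctrl.get_obs(); print(o["eef_pos"],o["q"].round(2) if hasattr(o["q"],'round') else o["q"])
b=[]
for n,(y,x) in (("top",(150,150)),("scene",(150,140))):
    im=cv2.cvtColor(eyes.camera(n),cv2.COLOR_RGB2BGR); b.append(cv2.resize(im[y:y+100,x:x+130],None,fx=3,fy=3,interpolation=cv2.INTER_CUBIC))
cv2.imwrite("pics/a1.png",np.hstack(b))
t=o["eef_pos"].copy() if hasattr(o["eef_pos"],'copy') else np.array(o["eef_pos"]); t=np.array(t); t[2]-=.011
print(proj("top",t),proj("scene",t))
```

```text
[0.50515675 0.09696482 0.11683605] [-0.04  0.21  1.85 -0.    1.09  1.5 ]
[[215.71194292 207.58469522]] [[231.71637318 202.91753514]]
```

View pics/a1.png

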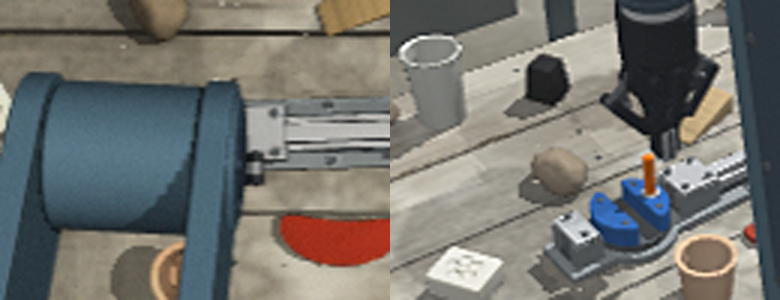

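Call:
step_arm(
  xyz=[
    [0,1,-20],
    [0,1,-40],
    [0,1,-52],
    [3,1,-52],
    [8,1,-52],
    [8,1,-52],
  ],
  spin=[0,0,0,0,0,0],
  fingers=[0,0,0,0,0,0],
)

```text
time_s: 2.95
eef_pos: [0.5201, 0.0975, 0.0721]
eef_rot: [0.509, 0.492, 0.507, -0.491]
wrist_force: [-0.1, -0.0, -0.2]
opening: 0.001
```

Run:
```python
from h import *
o=ctrl.get_obs(); print(o["eef_pos"],o["wrist_force"])
im=cv2.cvtColor(eyes.camera("scene"),cv2.COLOR_RGB2BGR); cv2.imwrite("pics/a2.png",cv2.resize(im[160:260,170:300],None,fx=6,fy=6,interpolation=cv2.INTER_CUBIC))
P=np.array([.5178,.098]); c=np.array([.5396,.1262])
for a in np.arange(0,1.75,.1):
    s=4.7466+a;u=np.array([np.cos(s),np.sin(s)]);t=np.array([-u[1],u[0]])
    print(round(a,2),((c+.027*u-.017*t-P)*1e3).round(1))
```

```text
[0.5200718  0.0974881  0.07212979] [-0.10556257 -0.03638256 -0.19380561]
0.0 [5.7 0.6]
0.1 [ 8.6 -0.8]
0.2 [11.5 -2. ]
0.3 [14.6 -2.9]
0.4 [17.7 -3.4]
0.5 [20.9 -3.7]
0.6 [24.1 -3.6]
0.7 [27.3 -3.2]
0.8 [30.4 -2.5]
0.9 [33.4 -1.5]
1.0 [36.3 -0.2]
1.1 [39.1  1.4]
1.2 [41.7  3.2]
1.3 [44.1  5.3]
1.4 [46.2  7.7]
1.5 [48.2 10.2]
1.6 [49.8 12.9]
1.7 [51.2 15.8]
```

View pics/a2.png

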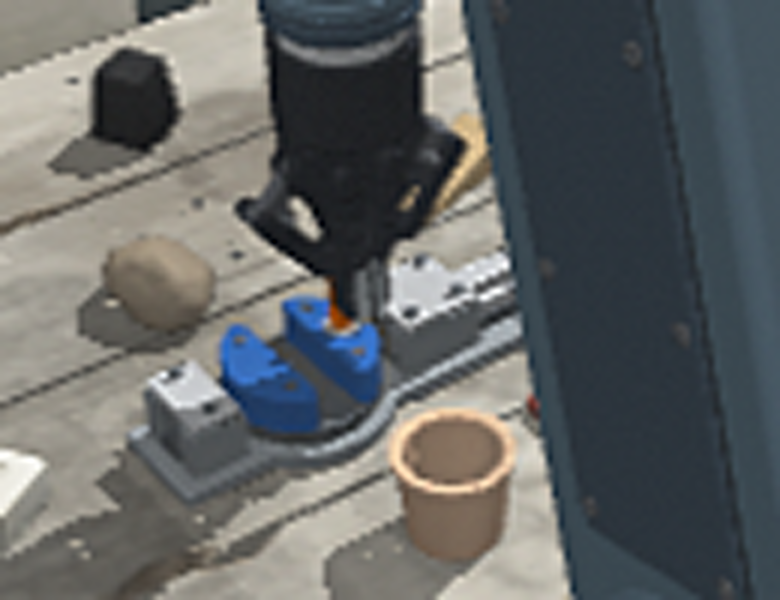

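The closed fingertips stand beside the peg on the robot side, with the peg at crop (338,305). Now the first part of the orbit.

Call:
step_arm(
  xyz=[
    [4,1,0],
    [6,0,0],
    [9,-1,0],
    [12,-2,0],
    [15,-3,0],
    [18,-3,0],
    [22,-3,0],
    [25,-3,0],
    [28,-2,0],
    [31,-1,0],
  ],
  spin=[0,0.1,0.2,0.3,0.4,0.5,0.6,0.7,0.8,0.9],
  fingers=[0,0,0,0,0,0,0,0,0,0],
)

```text
time_s: 4.0
eef_pos: [0.5486, 0.0955, 0.0704]
eef_rot: [0.672, 0.219, 0.672, -0.221]
wrist_force: [-2.0, -6.9, 1.3]
opening: -0.001
```

Run:
```python
from h import *
o=ctrl.get_obs(); print(o["eef_pos"],o["wrist_force"],o["q"])
im=cv2.cvtColor(eyes.camera("scene"),cv2.COLOR_RGB2BGR); cv2.imwrite("pics/a3.png",cv2.resize(im[160:260,170:300],None,fx=6,fy=6,interpolation=cv2.INTER_CUBIC))
```

```text
[0.5486264  0.09548347 0.07044385] [-1.98467754 -6.91257921  1.29054865] [-0.03964615  0.35893802  1.77082199 -0.00247413  1.01305079  0.59440348]
```

View pics/a3.png

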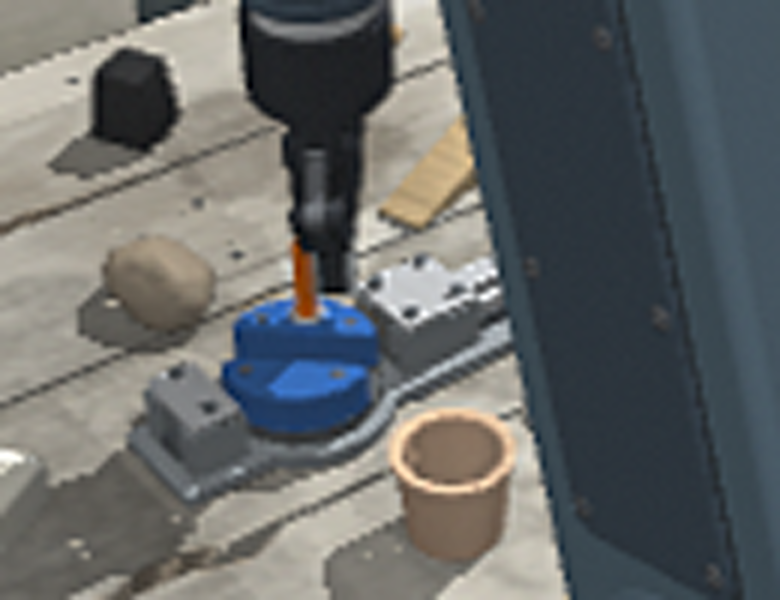

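The peg is following: the slot has turned roughly two thirds of the way. Continuing to the end of the arc.

Call:
step_arm(
  xyz=[
    [3,1,0],
    [6,3,0],
    [8,5,0],
    [11,7,0],
    [13,9,0],
    [15,12,0],
    [16,14,0],
    [16,14,0],
  ],
  spin=[0.1,0.2,0.3,0.4,0.5,0.6,0.67,0.67],
  fingers=[0,0,0,0,0,0,0,0],
)

```text
time_s: 4.85
eef_pos: [0.5656, 0.1099, 0.0705]
eef_rot: [0.707, -0.012, 0.707, 0.011]
wrist_force: [2.4, -5.2, -2.7]
opening: 0.001
```

```bash
cat > q.py <<'E'
from h import *
import sys
c=np.array([.5396,.1262]); yaw=1.605
o=ctrl.get_obs(); print(o["eef_pos"],o["wrist_force"])
rgb=eyes.camera("scene"); im=cv2.cvtColor(rgb,cv2.COLOR_RGB2BGR); cv2.imwrite(sys.argv[1],cv2.resize(im[160:260,170:300],None,fx=6,fy=6,interpolation=cv2.INTER_CUBIC))
m=masks(rgb)["orange"][180:240,190:260]; ys,xs=np.nonzero(m); xs+=190; ys+=180; print("orange",len(xs),xs.min(),xs.max(),ys.min(),ys.max())
# peg base: bottom rows of orange at z~.043 (front edge), whole-peg predicted for each q
ax=np.c_[xs,ys].mean(0); print(ax)
for q in np.arange(2.6,3.5,.1):
    d=q+np.pi/2+yaw; b=c+.027*np.array([np.cos(d),np.sin(d)]); print(round(q,2),proj("scene",[[*b,.042],[*b,.066],[*b,.09]]).round(1).tolist())
E
python3 q.py pics/a4.png
```

```text
[0.56555892 0.10990302 0.07048759] [ 2.40932513 -5.17318661 -2.67609009]
orange 31 213 215 201 213
[214.         206.93548387]
2.6 [[218.7, 211.7], [218.2, 205.7], [217.6, 199.6]]
2.7 [[217.8, 211.8], [217.3, 205.8], [216.8, 199.7]]
2.8 [[217.0, 212.0], [216.5, 206.0], [215.9, 199.9]]
2.9 [[216.2, 212.1], [215.6, 206.2], [215.1, 200.1]]
3.0 [[215.4, 212.4], [214.8, 206.4], [214.3, 200.3]]
3.1 [[214.6, 212.7], [214.1, 206.7], [213.5, 200.6]]
3.2 [[213.9, 213.0], [213.3, 207.0], [212.7, 200.9]]
3.3 [[213.2, 213.4], [212.7, 207.4], [212.0, 201.3]]
3.4 [[212.6, 213.8], [212.0, 207.8], [211.4, 201.7]]
```

View pics/a4.png

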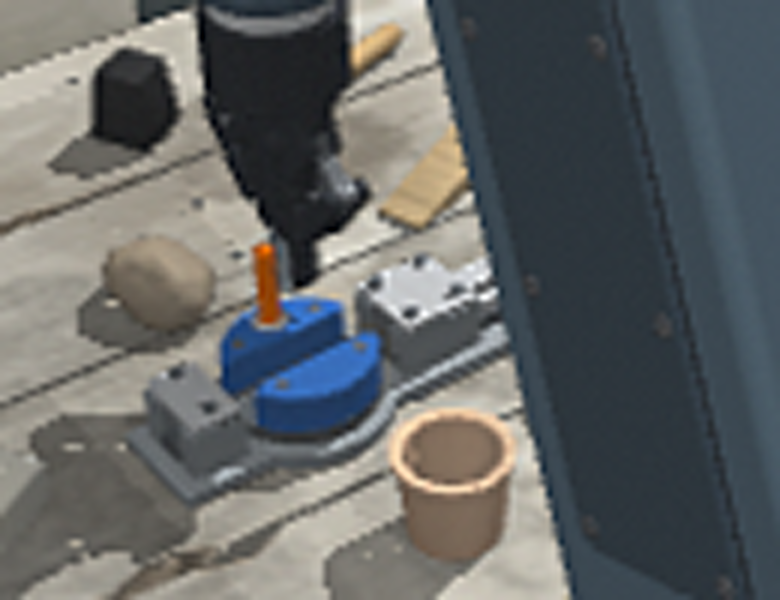

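The peg matches q ≈ 3.1, and the slot looks in line with the guide and keeper. I'll back off, rise, and go behind the plate.

Call:
step_arm(
  xyz=[
    [0,-15,0],
    [0,-20,20],
    [0,-30,60],
    [-3,-60,80],
    [-6,-105,80],
    [-9,-150,80],
    [-12,-195,80],
    [-15,-240,80],
    [-17,-265,80],
    [-17,-265,80],
  ],
  spin=[0,0,0,0,0,0,0,0,0,0],
  fingers=[0,0,0,0,0,0,0,0,0,0],
)

```text
time_s: 5.9
eef_pos: [0.5473, -0.1583, 0.1506]
eef_rot: [0.707, -0.01, 0.707, 0.009]
wrist_force: [0.1, 0.7, -0.3]
opening: -0.001
```

```bash
python3 - <<'E'
from h import *
o=ctrl.get_obs(); print(o["time_s"],o["eef_pos"],o["wrist_force"])
b=[]
for n,(y,x) in (("top",(150,170)),("scene",(130,190))):
    im=cv2.cvtColor(eyes.camera(n),cv2.COLOR_RGB2BGR); b.append(cv2.resize(im[y:y+100,x:x+150],None,fx=5.3,fy=5.3,interpolation=cv2.INTER_CUBIC)[:300] if 0 else cv2.resize(im[y:y+110,x:x+150],None,fx=2.6,fy=2.6,interpolation=cv2.INTER_CUBIC))
cv2.imwrite("pics/a5.png",np.hstack(b))
E
python3 q.py pics/a6.png|head -3
```

```text
5.9 [ 0.54734997 -0.15828683  0.15064827] [ 0.0805075   0.72432771 -0.25767988]
[ 0.54740047 -0.15481461  0.15025758] [ 0.22122319  0.14801094 -0.05421253]
orange 29 212 215 201 213
[213.82758621 207.        ]
```

View pics/a5.png

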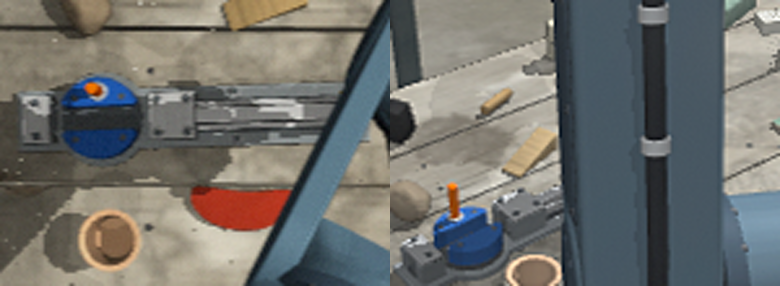

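View pics/a6.png

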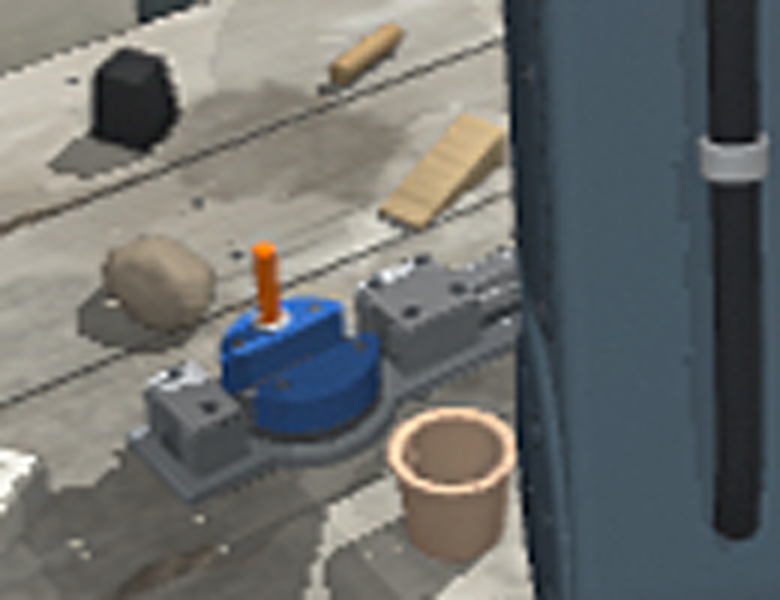

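The top view shows the slot square with the guide and keeper, with the peg at the far side. Descending behind the plate and starting to push.

Call:
step_arm(
  xyz=[
    [0,0,-40],
    [0,0,-80],
    [0,0,-99],
    [0,0,-99],
    [0,8,-99],
    [0,16,-99],
    [-1,26,-99],
    [-1,36,-99],
    [-1,46,-99],
    [-1,46,-99],
  ],
  spin=[0,0,0,0,0,0,0,0,0,0],
  fingers=[0,0,0,0,0,0,0,0,0,0],
)

```text
time_s: 7.05
eef_pos: [0.5472, -0.1066, 0.052]
eef_rot: [0.707, -0.012, 0.707, 0.012]
wrist_force: [-0.4, 1.4, 4.6]
opening: 0.005
```

Run:
```python
from h import *
o=ctrl.get_obs(); print(o["time_s"],o["eef_pos"],o["wrist_force"])
b=[]
for n,(y,x) in (("top",(150,170)),("scene",(130,190))):
    im=cv2.cvtColor(eyes.camera(n),cv2.COLOR_RGB2BGR); b.append(cv2.resize(im[y:y+110,x:x+150],None,fx=2.6,fy=2.6,interpolation=cv2.INTER_CUBIC))
cv2.imwrite("pics/a7.png",np.hstack(b))
```

```text
7.05 [ 0.54721946 -0.10655518  0.05203544] [-0.42396745  1.38416283  4.57039561]
```

View pics/a7.png

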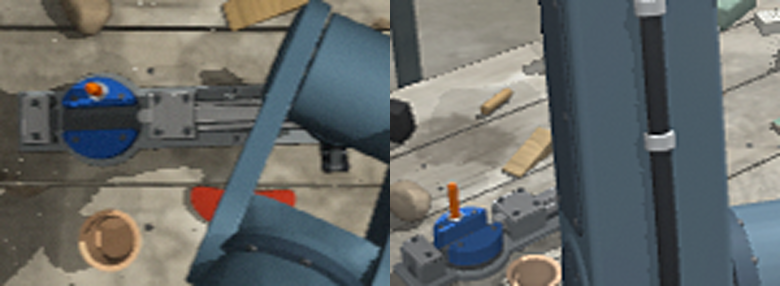

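Call:
step_arm(
  xyz=[
    [0,6,1],
    [0,12,2],
    [-1,18,2],
  ],
  spin=[0,0,0],
  fingers=[0,0,0],
)

```text
time_s: 7.45
eef_pos: [0.5456, -0.0901, 0.0531]
eef_rot: [0.707, -0.012, 0.707, 0.012]
wrist_force: [-0.2, -2.3, -0.1]
opening: 0.001
```

Run:
```python
from h import *
o=ctrl.get_obs(); print(o["time_s"],o["eef_pos"],o["wrist_force"],o["torque"])
b=[]
for n,(y,x) in (("top",(150,170)),("scene",(130,190))):
    im=cv2.cvtColor(eyes.camera(n),cv2.COLOR_RGB2BGR); b.append(cv2.resize(im[y:y+110,x:x+150],None,fx=2.6,fy=2.6,interpolation=cv2.INTER_CUBIC))
cv2.imwrite("pics/a8.png",np.hstack(b))
```

```text
7.45 [ 0.54563164 -0.09012898  0.05307732] [-0.16095886 -2.34359164 -0.11599927] [-0.29020505 -0.04021521 -0.00377599]
```

View pics/a8.png

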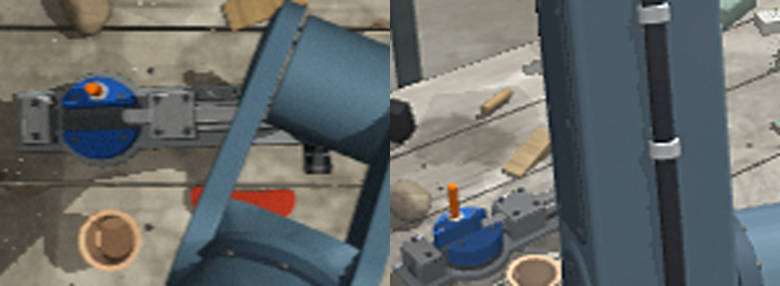

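The bar's nose shows in the slot mouth, at crop (130,117), with a push force of about 2 N. Continuing.

Call:
step_arm(
  xyz=[
    [0,8,0],
    [0,16,0],
    [0,24,0],
    [0,32,0],
    [-1,40,0],
    [-1,48,0],
    [-1,56,0],
    [-1,64,0],
    [-2,72,0],
    [-2,78,0],
  ],
  spin=[0,0,0,0,0,0,0,0,0,0],
  fingers=[0,0,0,0,0,0,0,0,0,0],
)

```text
time_s: 8.55
eef_pos: [0.5438, -0.0116, 0.0534]
eef_rot: [0.707, -0.012, 0.707, 0.012]
wrist_force: [-1.0, -2.7, 1.1]
opening: -0.001
```

```bash
cat > v.py <<'E'
from h import *
import sys
o=ctrl.get_obs(); print(o["time_s"],o["eef_pos"],o["wrist_force"])
b=[]
for n,(y,x) in (("top",(150,170)),("scene",(130,170))):
    im=cv2.cvtColor(eyes.camera(n),cv2.COLOR_RGB2BGR); b.append(cv2.resize(im[y:y+110,x:x+150],None,fx=2.6,fy=2.6,interpolation=cv2.INTER_CUBIC))
cv2.imwrite(sys.argv[1],np.hstack(b))
E
python3 v.py pics/a9.png
```

```text
8.55 [ 0.54384124 -0.01163226  0.05338756] [-1.00728327 -2.65785761  1.13551294]
```

View pics/a9.png

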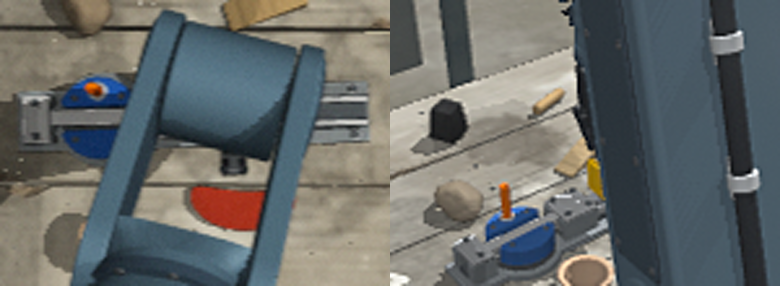

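The bar runs right across the disc into the keeper. About 17 mm remain.

Call:
step_arm(
  xyz=[
    [0,5,0],
    [0,9,0],
    [0,12,0],
    [0,15,0],
    [0,17,0],
    [0,17,0],
    [0,17,0],
  ],
  spin=[0,0,0,0,0,0,0],
  fingers=[0,0,0,0,0,0,0],
)

```text
time_s: 9.35
eef_pos: [0.5438, 0.0048, 0.0532]
eef_rot: [0.707, -0.012, 0.707, 0.012]
wrist_force: [-0.6, -2.3, 0.1]
opening: 0.003
```

Call:
step_arm(
  xyz=[
    [0,1,0],
    [0,2,0],
    [0,2,0],
  ],
  spin=[0,0,0],
  fingers=[0,0,0],
)

```text
time_s: 9.65
eef_pos: [0.5439, 0.0051, 0.0533]
eef_rot: [0.707, -0.013, 0.707, 0.011]
wrist_force: [-2.3, -9.9, 1.4]
opening: -0.003
```

It has stopped dead at y=0.0051 (predicted home 0.0053) and the force jumped to about 10 N, so the plate is home. Backing off and checking.

Call:
step_arm(
  xyz=[
    [0,-5,0],
    [0,-15,0],
    [0,-30,10],
    [0,-40,50],
    [0,-60,90],
    [-30,-110,120],
    [-60,-160,120],
    [-90,-210,120],
    [-120,-260,120],
    [-120,-260,120],
  ],
  spin=[0,0,0,0,0,0,0,0,0,0],
  fingers=[0,0,0,0,0,0,0,0,0,0],
)

```text
time_s: 10.65
eef_pos: [0.4223, -0.2562, 0.1745]
eef_rot: [0.708, -0.012, 0.707, 0.011]
wrist_force: [0.8, 0.0, 0.2]
opening: -0.001
```

```bash
python3 v.py pics/b1.png
python3 - <<'E'
from meas import *
c,r,B,O,Y=meas(); print(c,r)
X=np.array([-.034,.999]); c0=np.array([.5396,.1262])
y=plane("top",Y.mean(0)[None],.08)[0,:2]; p=plane("top",O.mean(0)[None],.09)[0,:2]
print("plate stand x,y",(y-c0)@X,(y-c0)@[-.999,-.034]); d=p-c0; print("q",(np.arctan2(d[1],d[0])-1.605-np.pi/2)%(2*np.pi))
E
```

```text
10.65 [ 0.42225051 -0.25622221  0.17451029] [0.79653358 0.03299334 0.21046577]
(0.5394088625907898, 0.12562578916549683) 0.04231021925806999
plate stand x,y -0.1044774295288715 -0.0012060545656663354
q 3.1040907513568543
```

View pics/b1.png

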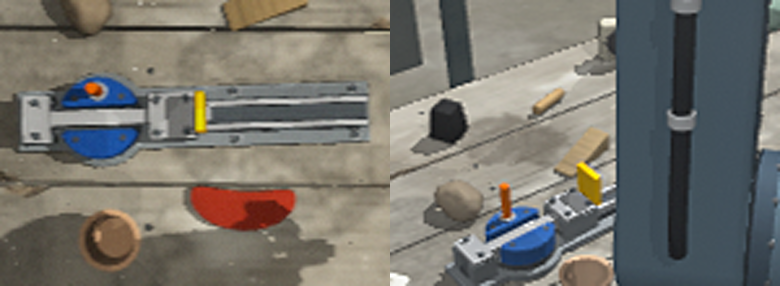

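The plate is against the guide (stand x −104.5 mm against −105 when home), the bar is through the slot into the keeper, q ≈ 3.10, and the arm is clear. Handing in.

```bash
python3 -c "
from bench import hand_in; print(hand_in())"
```

```text
the job is handed in; nothing more can be done
None
```

The shaft is locked and I've handed the job in; it took about 11 s of the 64 s. I pushed the orange peg round with the closed fingertips, from about 1.57 to about 3.1 rad. Then I pushed the yellow plate until the bar stopped against the guide.

- **Bar:** it stopped where expected and the push force rose from about 2 N to 10 N. In the last top picture the plate centre is 104.5 mm behind the disc's axis (105 when home) and 1.2 mm off the centre line. The bar shows right across the slot and into the keeper.
- **Disc:** the last reading was about 3.10 rad, within 0.2 of the bar's line.
- **Robot:** the arm is clear of everything, with no contact force.
- **Bystanders:** the cup, kidney, wedge and clay look unmoved by eye in the pictures. I did not measure them, and the sprig and tile are outside the final close-up crops.
- **Odd reading:** early in the bar push the wrist showed about 4.6 N upward. I raised the tool 2 mm and it went away. I did not find the cause, because the plate was hidden by the arm then.

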